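Refit the bayonet filter cover on the folder's air pump

TASK

The cartridge in the air pump's open filter pot has just been changed: put the loose black cover back on that pot. Set it in with its two lugs through the two gaps in the pot's rim, push it down against the sprung cartridge, turn it clockwise (seen from above) about a quarter turn to the stop and let it spring up so that it locks, then let go. Do not shove or knock over the other things on the bench.

Things in the scene. Friction and masses are not known exactly. Their poses are not given: they have to be found in the camera images.
- cover_mid (a point): The loose filter cover, black plastic, upright on the bench, 56 mm high; point on its axis half-way up. A round plug, 76 mm diameter, 26 mm high, carries a grip bar 66 mm long, 14 mm thick, 30 mm high: the bar's root is 2 mm below this point, its top 28 mm above. x axis along the bar (the two ways are alike, half-turn symmetric), z up. Mass 0.15 to 0.3 kg.
- cover_foot (a point): Centre of the cover's flat foot, 28 mm below cover_mid. At the foot two lugs stick out on opposite sides, under the ends of the bar: 16 mm wide, 6 mm thick, 92 mm from tip to tip, along the x axis (both ways alike). The plug's foot edge is bevelled by 3.5 mm.
- pot_mouth (a point): Open filter pot on top of the pump (120 mm across; the pot beside it, 170 mm off, has its like cover on, locked). Point on its axis, level with the rim's top, 210 mm above the bench. x axis (both ways alike): towards the two gaps in the rim, each 23 mm wide, reaching out to 99 mm diameter; elsewhere the lip's bore is 80 mm. z up. A cover whose lugs miss the gaps (by over 4 degrees) stands on the lip.
- pot_lock (a point): Where cover_mid comes to be when locked: 16 mm above pot_mouth, foot 12 mm below the rim's top. x axis: the bar's direction then, 77 degrees clockwise (seen from above) of the gaps. The lugs, under the lip, turn clockwise to a stop at 80 degrees; from 74 degrees on the lip has a recess and the spring lifts the let-up cover 3.5 mm into it. Let up earlier, it stays too low (foot 15.5 mm down), unlocked.
- cartridge (a joint): How far the sprung cartridge in the open pot is pushed down (m). 0 free: its flat top, on which the cover's foot rests, is then 6 mm below the rim's top. 0.010 to 0.014 (end of travel): foot 16 to 20 mm below the rim's top, lugs free to turn under the lip. 0.006: cover locked. Spring force 4 N at 0, 9.5 N locked, 15 N at 0.012, 16.7 N at the end.
- old_filter_mid (a point): The used paper filter cartridge, a bystander standing on end: 68 mm diameter, 70 mm high; centre, half-way up.
- driver_mid (a point): Red-handled screwdriver lying on the bench, a bystander; point on its axis near its middle.
- tape_mid (a point): Roll of packing tape lying flat, a bystander: 100 mm diameter, 48 mm high; centre, half-way up.
- mug_mid (a point): White mug, a bystander: 80 mm diameter, 95 mm high; centre, half-way up.
- water_mid (a point): Closed clear water bottle, a bystander: 66 mm diameter, 200 mm high; centre, half-way up.
- pump: The air pump, fixed to the bench. Origin on the bench, under the middle of its grey head (150 mm along x, 310 mm along y, top 120 mm up). The two pots stand on the head at y = +85 and -85 mm; either may be the open one. The motor, 145 mm across, runs towards +x to 315 mm from the origin, its terminal box 190 mm high. Highest point: the fitted cover's bar, 254 mm above the bench.
Not all that is in view belongs to the job. What is shaped like the part that bears cover_mid but red is not meant.

How it is judged:
On the way, in this order (a step that is already met when the one before it is completed fails the run):
1. the cover is set upright in the open pot with its lugs in the gaps of the rim (horizontal distance between cover_mid and pot_mouth below 0.005 m and z of cover_mid in the frame of pot_mouth below 0.025 m and angle between cover_mid's own z axis and vertical below 0.2 rad and angle between the x axis of cover_mid and the x axis of pot_mouth, either way round below 0.35 rad).
2. the cover is pushed down until its lugs are below the lip, before it is turned (horizontal distance between cover_mid and pot_mouth below 0.005 m and z of cover_mid in the frame of pot_mouth below 0.013 m and angle between the x axis of cover_mid and the x axis of pot_mouth, either way round below 0.3 rad).
At the end, for the whole second after the job is handed in: The cover sits locked in the open pot: centred within 5 mm, level within 0.08 rad, its bar within 0.14 rad of the locked direction, and sprung up into the lock (its middle from 2 mm below to 3 mm above pot_lock), with nobody holding it (horizontal distance between cover_mid and pot_lock below 0.005 m and z of cover_mid in the frame of pot_lock between -0.002 and 0.003 m and angle between the x axis of cover_mid and the x axis of pot_lock, either way round below 0.14 rad and angle between cover_mid's own z axis and vertical below 0.08 rad); the robot touches nothing.
It fails at once if a bystander (used filter, screwdriver, tape, mug, water bottle) is shoved more than 40 mm or knocked over (distance of any of old_filter_mid, driver_mid, tape_mid, mug_mid, water_mid from where it was at the start of the episode above 0.04 m or angle between any of old_filter_mid, mug_mid, water_mid's own z axis and vertical above 0.6 rad).
It also fails if it takes over 58 s, if anything falls off the work surface, if the arm or the gripper's body presses on something with over 40 N, if the wrist force passes 120 N, or if a joint passes its speed limit or range.

ROBOT

A 7-joint arm with a two-finger parallel gripper is mounted at the origin on the work surface. World frame = base frame: x ahead of the robot, y to its left, z up, the work surface at z = 0. Lengths are in m, angles in rad, forces in N, time in s.
With the tool pointing down it reaches from about 0.425 to 0.95 m from the base axis. Payload 16.7 kg.
Tool frame: the origin (TCP) lies midway between the tips of the shut fingers; the grasp point (between the pads) lies 19 mm behind it (ctrl.grasp_offset is the z of the grasp point in the tool frame, in m); z points along the fingers, y is the line along which they close (so a half turn about z gives the same grasp; the last joint's range is limited). The gripper opens to 94 mm and grips with 3 to 60 N. Pads are 16 mm wide; open, the fingers measure 119 mm over their backs; the gripper's body (75 mm by 177 mm) begins 78 mm behind the grasp point.
Start: joints at [-1.335, 0.426, 0.074, 1.606, -0.034, 1.111, -0.067], TCP at [0.253, 0.626, 0.183] pointing down, gripper open.
Joint ranges: [-2.85, 2.85], [-0.5, 2.14], [-1.23, 1.37], [0.21, 2.46], [-1.02, 4.16], [0.16, 2.05], [-2.73, 2.73]. Speed limits (rad/s): [1.89, 1.89, 2.39, 2.39, 3.01, 3.01, 3.01].

INTERFACE

Orientations are given as a unit quaternion [x, y, z, w].
In Python, from cell import ctrl, effector, planner, optics, order gives the robot as it stands. Calls block until the motion is done:
- ctrl.move_to(position, orientation): joint-space move of the TCP to a pose.
- ctrl.move_straight(position, speed=0.15, orientation=None, threshold=None): straight line of the TCP; orientation=None keeps the orientation; speed is the mean speed in m/s. With threshold (N) it stops when the force on the tool has changed by that much, and returns True; else False.
- ctrl.movej(angles): joint-space move.
- effector.grip(opening): opening from 0.0 (shut) to 1.0 (fully open); the grip force is fixed at half the most; returns when the fingers have stopped.
- ctrl.dwell(seconds).
- planner.ik(position, orientation): joint angles nearest the present ones, or None.
- ctrl.state(): the state.
- optics.capture(name): name is "scene" or "top"; returns a dict with "image" (400x640x3 uint8, red, green, blue), "fx", "fy", "cx", "cy" (pixels), "R" (3x3) and "t" (3): a world point X has camera coordinates R X + t. Camera axes: x right, y down, z forward; pixel columns grow to the right and rows downward; lengths in m; the calibration is good to about 2 mm. A picture is of the moment at which its call begins. There is no depth.
A pose or a line that the arm cannot do raises ctrl.IKError and nothing moves.
- order.sign_off(): hands the job in; it is judged then, once.
The state is a dict: "time_s": time; "joint_positions": joint angles; "qd": joint speeds; "joint_torque": joint torques, N m; "tcp_pos": TCP position; "orientation": TCP orientation; "contact_force": force on the tool from outside, world axes, zero at the start; "torque": the same for the moment, N m; "width": opening from 0.0 (shut) to 1.0 (fully open); "grip_force": force on a finger pad.
Only numpy, scipy, OpenCV 4.12 (cv2) and the standard library are available. Lean on these libraries where they do the work, as an engineer would, in place of code of your own. Each camera call takes 0.05 s, during which the arm holds its last target. There are 200 camera calls.

## Working session

There is one attempt and no reset: what is moved stays moved. The work goes in short steps, each a Python script; the robot and the scene stay as the last script left them, time stands still between calls to the robot, and variables do not carry over. Pictures are saved under pics/ and viewed, at most 10 in all, crops included, and the job is handed in when it is done.

```bash
mkdir -p pics; ls
python3 - <<'E'
from cell import ctrl, optics
import cv2
for n in("scene","top"):
    c=optics.capture(n); cv2.imwrite(f"pics/{n}0.png",c["image"][:,:,::-1])
    print(n,c["fx"],c["cx"],c["cy"],c["R"],c["t"])
s=ctrl.state();print(s["time_s"],s["tcp_pos"],s["orientation"],ctrl.grasp_offset)
E
```

```text
pics
scene 416.54127049251855 317.0355382518966 195.26354342177004 [[-0.74823858  0.66336464  0.00929455]
 [ 0.48088193  0.55195331 -0.68124894]
 [-0.45704661 -0.50526716 -0.73199283]] [ 0.43447027 -0.08671721  1.57531124]
top 368.2072532918785 321.9142602960861 201.51383798098254 [[-0.00110831 -0.99964393  0.02666056]
 [-0.99333885 -0.00197142 -0.11521303]
 [ 0.11522456 -0.02661066 -0.99298297]] [-0.08071614  0.51729534  1.03140373]
0.1 [0.25325681 0.62524968 0.18246166] [ 1.91206666e-01  9.81549634e-01 -5.69007826e-04 -5.52841155e-05] -0.0188
```

View pics/scene0.png

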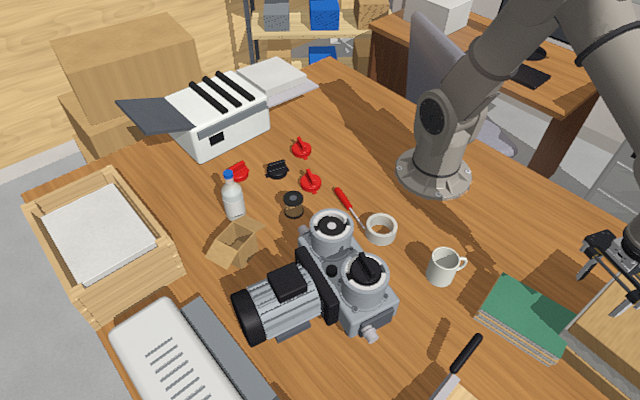

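View pics/top0.png

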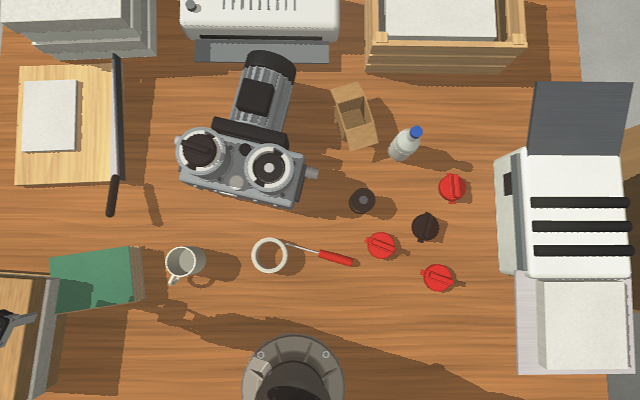

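The top view shows the black cover at about (425,227), the open pot at (269,168) and the fitted pot at (201,149). The red decoys are at (381,245), (438,277) and (452,187). I'll zoom in on the first three.

Run:
```python
import cv2,numpy as np
t=cv2.imread("pics/top0.png");s=cv2.imread("pics/scene0.png")
f=lambda im,x,y,w:cv2.resize(im[y:y+w,x:x+w],(400,300 if 0 else 400),interpolation=cv2.INTER_CUBIC)
def g(im,x,y,w=50): 
    return cv2.resize(im[y:y+w*3//4,x:x+w],(400,300),interpolation=cv2.INTER_CUBIC)
a=np.hstack([g(t,400,208),g(t,236,135,80)])
b=np.hstack([g(s,252,152),g(s,292,200,80)])
cv2.imwrite("pics/z0.png",np.vstack([a,b]))
```

```text
(no output)
```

View pics/z0.png

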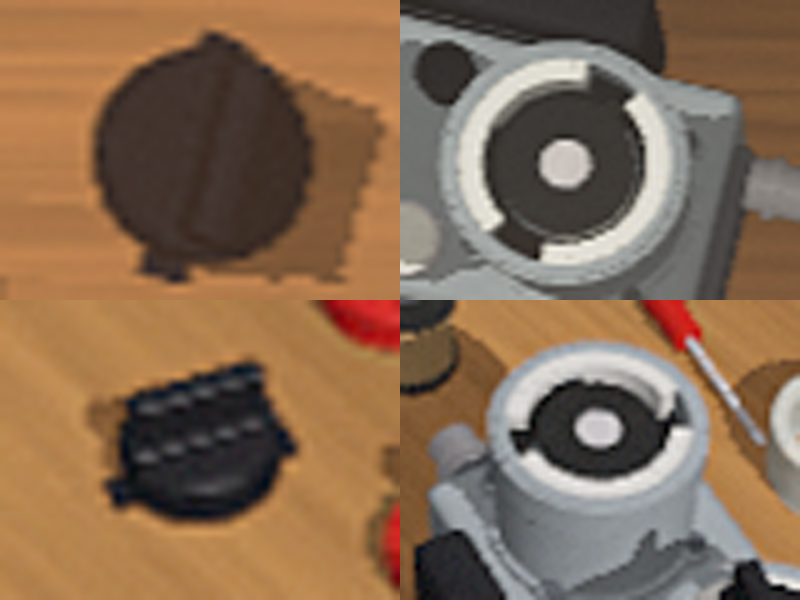

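The cover's lugs and the pot's gaps both show clearly. In the top image the gaps are at about (277.6,152) and (260,183). Next I'll fit models to the pixels.

```bash
cat > vis.py <<'E'
import numpy as np,cv2
from scipy.optimize import minimize
def proj(c,P):
    q=np.asarray(P)@np.array(c["R"]).T+np.array(c["t"]); return np.c_[c["fx"]*q[:,0]/q[:,2]+c["cx"],c["fy"]*q[:,1]/q[:,2]+c["cy"]]
def ray(c,uv,z):
    d=np.linalg.inv(c["R"])@[(uv[0]-c["cx"])/c["fx"],(uv[1]-c["cy"])/c["fy"],1]
    o=-np.array(c["R"]).T@c["t"]; return o+d*(z-o[2])/d[2]
def cover_parts(x,y,z0,yaw):
    a=np.linspace(0,2*np.pi,48,endpoint=False); ci=np.c_[np.cos(a),np.sin(a)]
    box=lambda lx,ly,za,zb:np.array([[i*lx/2,j*ly/2,k] for i in(-1,1) for j in(-1,1) for k in(za,zb)])
    parts=[np.r_[np.c_[ci*.0345,0*a],np.c_[ci*.038,0*a+.0035],np.c_[ci*.038,0*a+.026]],box(.066,.014,.026,.056),box(.092,.016,0,.006)]
    c,s=np.cos(yaw),np.sin(yaw); M=np.array([[c,-s,0],[s,c,0],[0,0,1]])
    return [p@M.T+[x,y,z0] for p in parts]
S=6
def fit_cover(caps,x,y,yaw,z0=0,thr=75,w=30):
    data=[]
    for c in caps:
        u,v=proj(c,[[x,y,z0+.025]])[0].astype(int); im=c["image"][v-w:v+w,u-w:u+w]
        g=cv2.resize(im,None,fx=S,fy=S,interpolation=cv2.INTER_CUBIC).max(2)
        data.append((c,u-w,v-w,(g<thr)))
    def cost(p):
        k=0
        for c,u0,v0,m in data:
            r=np.zeros(m.shape,np.uint8)
            for q in cover_parts(p[0],p[1],z0,p[2]):
                h=cv2.convexHull(((proj(c,q)-[u0,v0]+.5)*S-.5).astype(np.float32)); cv2.fillConvexPoly(r,np.round(h*16).astype(np.int32),1,shift=4)
            k+=1-(m&(r>0)).sum()/(m|(r>0)).sum()
        return k
    best=min((minimize(cost,[x,y,t],method="Nelder-Mead",options=dict(initial_simplex=[[x,y,t],[x+.01,y,t],[x,y+.01,t],[x,y,t+.3]])) for t in (yaw,yaw+.15,yaw-.15)),key=lambda r:r.fun)
    return best.x,best.fun
E
python3 - <<'E'
from vis import *
from cell import optics
T=optics.capture("top");C=optics.capture("scene")
p0=ray(T,(424,227),.02); a=ray(T,(420.2,241.5),.003);b=ray(T,(426.9,213),.003);print("cover0",p0,a,b)
yaw=np.arctan2(*(b-a)[1::-1])
for caps in([T],[C],[T,C]):
  for thr in (75,):
    x,f=fit_cover(caps,p0[0],p0[1],yaw,thr=thr);print(x,np.degrees(x[2]),f)
pot0=ray(T,(269,167.6),.204);print("pot0",pot0)
R=[]
for n,c in(("T",T),("C",C)):
    # rectify rim plane, 0.5 mm/px, 160 mm square
    g=np.float32([[0,0],[319,0],[319,319],[0,319]]); W=np.c_[pot0[0]-.08+g[:,0]*.0005,pot0[1]-.08+g[:,1]*.0005,[.21]*4]
    H=cv2.getPerspectiveTransform(proj(c,W).astype(np.float32),g)
    r=cv2.warpPerspective(c["image"],H,(320,320),flags=cv2.INTER_CUBIC)
    R.append(r[:,:,::-1])
cv2.imwrite("pics/rect.png",np.hstack(R))
E
```

```text
cover0 [ 0.44443999 -0.37825033  0.02      ] [ 0.40256968 -0.37074757  0.003     ] [ 0.48681022 -0.39352656  0.003     ]
[ 0.44514198 -0.38207312 -0.3081386 ] -17.655041221486645 0.08848652015303848
[ 0.44254026 -0.38349933 -0.25732625] -14.74370822630781 0.32052385636989666
[ 0.44533888 -0.38275509 -0.25997391] -14.895408106315491 0.4109561589966737
pot0 [0.57991678 0.05261018 0.204     ]
```

View pics/rect.png

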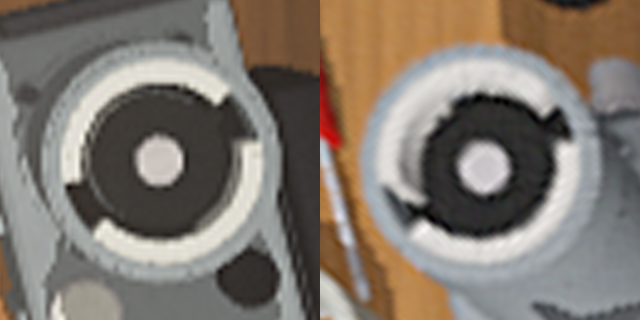

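The left rectified view (0.5 mm per px) has the pot centre at about (162,160) and the gaps at (237,118) and (85,203), so the gap direction is about -29°. I'll refine that with a ring fit and plan the wrist angles.

```bash
cat >> vis.py <<'E'
def fit_pot(rect):
    g=rect.astype(int); m=(g.min(2)>165)&(g.max(2)-g.min(2)<45)
    yy,xx=np.mgrid[:320,:320]; m&=np.hypot(xx-161,yy-161)<125
    m&=np.hypot(xx-161,yy-161)>45
    def cost(p):
        dx,dy=xx-p[0],yy-p[1]; r=np.hypot(dx,dy); n=-dx*np.sin(p[2])+dy*np.cos(p[2])
        sg=lambda d:1/(1+np.exp(-np.clip(d,-30,30)))
        mod=sg(r-80)*sg(p[3]-r)*sg(np.abs(n)-23)
        return np.abs(mod-m).sum()/m.sum()
    r=min((minimize(cost,[162,160,t,101],method="Nelder-Mead",options=dict(initial_simplex=[[162,160,t,101],[168,160,t,101],[162,166,t,101],[162,160,t+.2,101],[162,160,t,108]],maxiter=2000)) for t in(-.5,-.6,-.4)),key=lambda r:r.fun)
    return r.x,r.fun
E
python3 - <<'E'
from vis import *
from cell import planner,ctrl
from scipy.spatial.transform import Rotation as Ro
im=cv2.imread("pics/rect.png")
for k in(0,1):
    p,f=fit_pot(im[:,320*k:320*k+320]);print("pot",.57992-.08+p[0]*.0005,.05261-.08+p[1]*.0005,np.degrees(p[2]),p[3]/2,f)
def Q(yaw): # tool x along yaw, pointing down
    return (Ro.from_euler("z",yaw)*Ro.from_euler("x",np.pi)).as_quat()
for g in(-16,164):
    q=planner.ik([.4445,-.3825,.05],Q(np.radians(g)));print("grasp",g,None if q is None else np.round(q,2))
for g in(-29,151,-106,74,-108,72):
    q=planner.ik([.58,.0535,.22],Q(np.radians(g)));print("pot",g,None if q is None else np.round(q,2))
E
```

```text
pot 0.5803310763755842 0.05321778437212744 -29.42552356290057 51.999721836815354 0.26047104365056134
pot 0.5786881084049943 0.05360477105677804 -27.490654689640493 53.00357198783354 0.3204818394249956
grasp -16 [-0.21  0.82  1.2   1.96 -0.91  1.04 -0.42]
grasp 164 [-0.01  0.58  0.82  1.96 -0.56  0.85  2.41]
pot -29 [-1.09  0.48  1.22  1.82 -0.49  1.19 -1.79]
pot 151 [-0.67  0.27  0.58  1.8  -0.16  1.12  1.02]
pot -106 [-0.42  0.25  0.27  1.79 -0.07  1.12  2.73]
pot 74 [-0.79  0.29  0.72  1.81 -0.21  1.12 -0.27]
pot -108 [-0.43  0.25  0.27  1.79 -0.07  1.12  2.69]
pot 72 [-0.79  0.29  0.73  1.81 -0.21  1.12 -0.3 ]
```

```bash
cat > rob.py <<'E'
import numpy as np
from cell import ctrl,effector,planner,optics,order
from scipy.spatial.transform import Rotation as Ro
def Q(deg): return (Ro.from_euler("z",deg,degrees=True)*Ro.from_euler("x",np.pi)).as_quat()
def rep(tag=""):
    s=ctrl.state(); o=Ro.from_quat(s["orientation"]).as_matrix()[:,0]
    print(tag,round(s["time_s"],2),np.round(s["tcp_pos"],4),round(np.degrees(np.arctan2(o[1],o[0])),1),"F",np.round(s["contact_force"],1),"M",np.round(s["torque"],2),"w",round(s["width"]*94,1),"g",round(s["grip_force"],1),"j7",round(s["joint_positions"][6],2))
E
python3 - <<'E'
from rob import *
p=ctrl.state()["tcp_pos"]
ctrl.move_straight([p[0],p[1],.36],speed=.3); rep("up")
ctrl.move_to([.56,.2,.38],Q(155)); rep("mid")
ctrl.move_to([.4445,-.3825,.2],Q(163.7)); rep("above")
effector.grip(.6)
ctrl.move_straight([.4445,-.3825,.029],speed=.12,threshold=8); rep("down")
effector.grip(0); rep("grip")
ctrl.move_straight([.4445,-.3825,.12],speed=.15); rep("lift")
c=optics.capture("scene"); import cv2
d=optics.capture("top")
cv2.imwrite("pics/g.png",np.hstack([cv2.resize(c["image"][100:250,200:400,::-1],(400,300)),cv2.resize(d["image"][150:300,330:530,::-1],(400,300))]))
E
```

```text
up 0.94 [0.2532 0.6251 0.3597] 158.0 F [ 0.  -0.4  0.5] M [-0.05  0.02 -0.04] w 93.8 g 0.0 j7 -0.07
mid 2.84 [0.5596 0.2013 0.3798] 155.1 F [-0.2  0.2 -0.2] M [-0.03 -0.   -0.02] w 93.9 g 0.0 j7 0.76
above 5.06 [ 0.4453 -0.3818  0.2001] 163.8 F [-0.2  0.4 -0.1] M [-0.02 -0.03 -0.01] w 93.9 g 0.0 j7 2.24
down 7.38 [ 0.4449 -0.3827  0.0296] 163.7 F [ 0.3 -1.   0.8] M [-0.02 -0.02  0.03] w 56.8 g 0.0 j7 2.41
grip 8.12 [ 0.4445 -0.3823  0.029 ] 163.7 F [ 0.5  1.  -0.2] M [ 0.29 -0.05  0.  ] w 13.8 g 30.0 j7 2.41
lift 8.88 [ 0.4443 -0.382   0.1193] 163.7 F [ 0.4 -0.5 -3.2] M [0.01 0.06 0.05] w 13.7 g 30.0 j7 2.32
```

View pics/g.png

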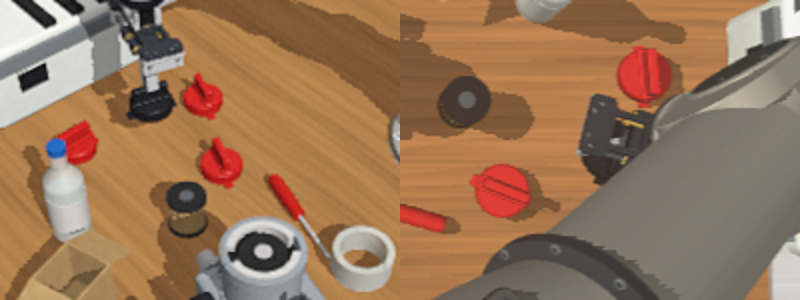

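The cover is held upright in the gripper. I'll carry it over the pot and check the alignment there.

Run:
```python
from rob import *
import cv2
ctrl.move_straight([.4443,-.382,.33],speed=.3)
ctrl.move_to([.58,.0533,.33],Q(151)); rep("over")
ctrl.move_straight([.58,.0533,.262],speed=.12); ctrl.dwell(.3); rep("low")
c=optics.capture("scene");d=optics.capture("top")
np.savez("hov.npz",c=c["image"],d=d["image"])
z=lambda im,x,y:cv2.resize(im[y:y+100,x:x+100,::-1],(400,400),interpolation=cv2.INTER_CUBIC)
cv2.imwrite("pics/h.png",np.hstack([z(c["image"],285,170),z(d["image"],220,115)]))
```

```text
over 11.5 [0.58   0.0519 0.33  ] 150.9 F [ 0.1 -0.3 -1.8] M [-0.07  0.02  0.01] w 13.4 g 30.0 j7 1.11
low 12.52 [0.5802 0.0534 0.2624] 151.0 F [ 0.   0.4 -3.3] M [ 0.01 -0.   -0.06] w 13.4 g 30.0 j7 1.15
```

View pics/h.png

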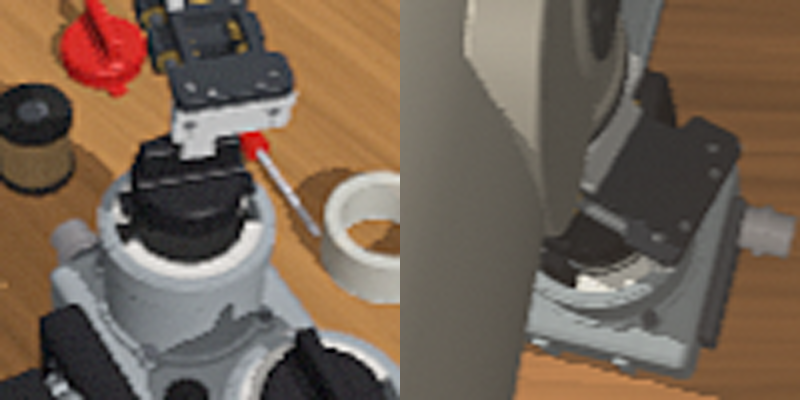

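The scene view shows the cover centred over the pot mouth with its near lug over the gap at about (120,225). I'll lower it gently and judge from the contact height. Contact at TCP z ≈ 0.239 means it is on the lip, and 0.233 means it is on the cartridge.

Run:
```python
from rob import *
ctrl.move_straight([.58,.0533,.243],speed=.05)
print(ctrl.move_straight([.58,.0533,.229],speed=.015,threshold=5)); rep("c")
ctrl.dwell(.2);rep("c2")
```

```text
True
c 13.93 [0.5801 0.0537 0.2304] 151.0 F [1.7 1.1 3.6] M [ 0.06 -0.17  0.04] w 13.3 g 30.0 j7 1.18
c2 14.13 [0.58   0.0537 0.2304] 151.0 F [1.7 0.7 3.1] M [ 0.1  -0.35  0.04] w 13.3 g 30.0 j7 1.18
```

The cover is on the cartridge (foot about 8 mm down), so the lugs are in the gaps. Now I'll push.

Run:
```python
from rob import *
print(ctrl.move_straight([.58,.0535,.2212],speed=.02,threshold=25)); ctrl.dwell(.3);rep("p")
```

```text
False
p 15.03 [0.5802 0.0536 0.2216] 151.0 F [-1.4  1.9 11.4] M [0.24 0.29 0.02] w 13.5 g 30.0 j7 1.19
```

Run:
```python
from rob import *
for y in np.arange(145,72,-6).tolist()+[72.5]:
    ctrl.move_to([.58,.0535,.2211],Q(y)); s=ctrl.state(); rep(f"{y:.0f}")
    if abs(s["torque"][2])>1.5 or np.linalg.norm(s["contact_force"])>35: print("stop"); break
```

```text
145 15.28 [0.5803 0.0535 0.2215] 145.0 F [-0.9  0.5 11.9] M [0.04 0.14 0.08] w 13.5 g 30.0 j7 1.1
139 15.53 [0.5804 0.0534 0.2215] 138.9 F [-0.6 -0.  11.3] M [-0.1   0.08  0.09] w 13.8 g 30.0 j7 1.01
133 15.78 [0.5804 0.0533 0.2215] 132.9 F [-0.3 -0.5 10.7] M [-0.14  0.07  0.08] w 13.2 g 30.0 j7 0.92
127 16.03 [0.5804 0.0533 0.2215] 126.9 F [-0.7 -1.  12.4] M [-0.24  0.13  0.08] w 13.5 g 30.0 j7 0.83
121 16.28 [0.5804 0.0532 0.2215] 120.9 F [-0.1 -0.5 11.2] M [-0.22  0.11  0.06] w 13.4 g 30.0 j7 0.74
115 16.53 [0.5804 0.0532 0.2214] 114.9 F [ 0.3 -0.1 10.8] M [-0.23  0.08  0.09] w 13.8 g 30.0 j7 0.66
109 16.78 [0.5804 0.0532 0.2215] 108.9 F [ 0.5 -0.8 11.5] M [-0.23  0.15  0.12] w 13.3 g 30.0 j7 0.57
103 17.03 [0.5804 0.0532 0.2214] 102.9 F [ 0.6 -0.2 12. ] M [-0.22  0.14  0.05] w 13.2 g 30.0 j7 0.49
97 17.28 [0.5804 0.0531 0.2214] 96.9 F [ 0.1 -0.1 10.7] M [-0.15  0.13  0.09] w 13.5 g 30.0 j7 0.41
91 17.53 [0.5804 0.0531 0.2214] 90.9 F [ 0.   0.  10.3] M [-0.3   0.1   0.05] w 13.4 g 30.0 j7 0.32
85 17.78 [0.5803 0.0531 0.2214] 84.9 F [ 0.3 -0.3  9.7] M [-0.19  0.19  0.05] w 13.3 g 30.0 j7 0.24
79 18.03 [0.5803 0.0532 0.2214] 78.9 F [ 0.4 -1.5 10.9] M [-0.15  0.19  0.06] w 13.1 g 30.0 j7 0.15
73 18.28 [0.5803 0.0531 0.2214] 72.9 F [-0.7  0.1 11.7] M [-0.14  0.25  0.07] w 13.6 g 30.0 j7 0.06
72 18.53 [0.5803 0.0532 0.2215] 72.5 F [-0.5 -0.9 10.8] M [-0.18  0.18  0.15] w 13.2 g 30.1 j7 0.05
```

No stop felt yet. I'll creep on to it, back off 2°, then let the cover rise.

Run:
```python
from rob import *
y=72.5
while y>66:
    y-=.7; ctrl.move_to([.58,.0535,.2211],Q(y)); ctrl.dwell(.1); rep(f"{y:.1f}")
    if abs(ctrl.state()["torque"][2])>.5: break
y+=2.2; ctrl.move_to([.58,.0535,.2211],Q(y)); ctrl.dwell(.1); rep("back")
for z in(.223,.2245,.226,.2275,.229):
    ctrl.move_straight([.58,.0535,z],speed=.02); ctrl.dwell(.1); rep("up")
    if ctrl.state()["contact_force"][2]<-6: break
```

```text
71.8 18.88 [0.5803 0.0532 0.2215] 71.8 F [-0.2 -0.8 11.4] M [-0.17  0.15  0.22] w 13.5 g 30.1 j7 0.04
71.1 19.23 [0.5803 0.0532 0.2215] 71.1 F [-0.1 -0.6 10.5] M [-0.13  0.17  0.21] w 13.5 g 30.1 j7 0.03
70.4 19.58 [0.5803 0.0532 0.2215] 70.4 F [ 0.2 -0.3 11.3] M [-0.18  0.23  0.19] w 13.3 g 30.1 j7 0.02
69.7 19.93 [0.5803 0.0532 0.2215] 69.7 F [-0.4 -1.  11.5] M [-0.13  0.27  0.25] w 13.6 g 30.2 j7 0.01
69.0 20.28 [0.5803 0.0533 0.2215] 69.0 F [-0.7 -0.6 11.4] M [-0.09  0.31  0.33] w 13.5 g 30.4 j7 -0.0
68.3 20.63 [0.5802 0.0533 0.2215] 68.3 F [-0.8 -1.3 11.7] M [-0.    0.31  0.4 ] w 13.2 g 30.5 j7 -0.02
67.6 20.98 [0.5802 0.0533 0.2215] 67.6 F [-1.3  1.  12. ] M [0.01 0.47 0.39] w 13.4 g 30.8 j7 -0.03
66.9 21.33 [0.5802 0.0533 0.2215] 66.9 F [-0.7 -0.5 11.8] M [-0.03  0.47  0.45] w 13.3 g 31.0 j7 -0.04
66.2 21.68 [0.5802 0.0533 0.2215] 66.2 F [-1.3 -0.6 11.2] M [-0.07  0.46  0.49] w 13.3 g 31.4 j7 -0.05
65.5 22.03 [0.5802 0.0533 0.2215] 65.5 F [-1.9 -0.5 12. ] M [-0.03  0.5   0.55] w 13.1 g 31.8 j7 -0.06
back 22.38 [0.5802 0.0533 0.2215] 67.7 F [-1.2 -0.3 12.2] M [-0.07  0.51  0.43] w 13.2 g 30.7 j7 -0.03
up 22.73 [0.5801 0.0534 0.2233] 67.7 F [-1.7  0.6 10. ] M [0.01 0.4  0.42] w 13.2 g 30.6 j7 -0.03
up 23.08 [0.5801 0.0534 0.2246] 67.7 F [-0.4  0.5  7.9] M [-0.09  0.16  0.4 ] w 13.4 g 30.6 j7 -0.04
up 23.43 [0.58   0.0534 0.2261] 67.7 F [ 0.9 -1.3  5.8] M [-0.1   0.02  0.41] w 13.1 g 30.6 j7 -0.04
up 23.78 [0.5797 0.0534 0.2269] 67.7 F [  4.3  -0.9 -11.4] M [-0.48 -1.06  0.44] w 13.0 g 30.6 j7 -0.04
```

The torque builds from about 72°, which is the stop. On let-up the cover rose to foot about 12.3 mm down before the lip held it (unlocked would be 15.5), so it is in the recess. I'll relieve the twist, release, retreat and look.

Run:
```python
from rob import *
import cv2
ctrl.move_to([.58,.0534,.2258],Q(72.5)); ctrl.dwell(.2); rep("rel")
effector.grip(.5); rep("open")
ctrl.move_straight([.58,.0534,.33],speed=.15)
ctrl.move_to([.35,.3,.42],Q(110)); ctrl.dwell(.3); rep("away")
c=optics.capture("scene");d=optics.capture("top")
z=lambda im,x,y,w=100:cv2.resize(im[y:y+w,x:x+w,::-1],(400,400),interpolation=cv2.INTER_CUBIC)
cv2.imwrite("pics/end.png",np.hstack([z(c["image"],285,170),z(d["image"],220,115)]))
cv2.imwrite("pics/endtop.png",d["image"][:,:,::-1])
from vis import *
for k in([c],[d]):
    x,f=fit_cover(k,.58,.0534,np.radians(74),z0=.198,w=22); print(x,np.degrees(x[2]),f)
```

```text
rel 24.23 [0.5801 0.0533 0.2263] 72.5 F [-0.3 -0.1  6.8] M [-0.11  0.24 -0.02] w 13.3 g 30.0 j7 0.03
open 24.93 [0.58   0.0534 0.2258] 72.5 F [0.4 0.3 1. ] M [-0.06  0.09  0.03] w 46.9 g 0.0 j7 0.03
away 27.39 [0.3504 0.2997 0.4197] 109.9 F [-0.2 -0.   0.5] M [-0.03  0.08 -0.01] w 47.0 g 0.0 j7 -0.57
[0.57767433 0.05137407 1.35562458] 77.67156698633885 0.20304763366982692
[0.57959553 0.05237913 0.85046134] 48.72784527027961 0.22934916193813248
```

View pics/end.png

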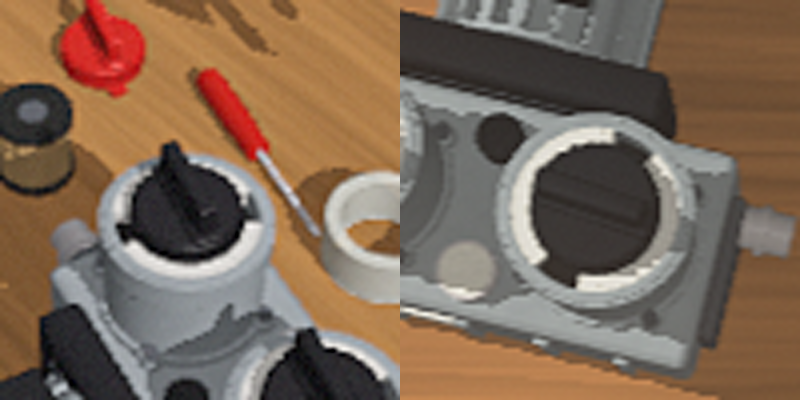

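The pictures show the bar at about 75° (the lock is about 74°), with the cover level and centred. The rise on let-up shows it is locked. The gripper is clear and the bystanders in view haven't moved, so I'm handing in.

```bash
python3 -c "
from cell import order; print(order.sign_off())"
```

```text
the job is handed in; nothing more can be done
None
```

The black cover is back on the open pot, pushed down, turned clockwise to the stop and sprung up into the lock; I let go, moved the arm clear and handed the job in at about 27 s, though no verdict was returned.

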